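Set the stop of the bread slicing guide

TASK

Set the bread slicing guide for the next loaf: swing its clamp lever fully open, slide the carriage along the rail until its pointer lines up with the pointed marker (not the round-ended one), then swing the lever fully back so that the carriage is locked there. Leave the shaker, the grinder and everything else on the counter where it stands.

Things in the scene. Friction and masses are not known exactly. Their poses are not given: they have to be found in the camera images.
- guide: Bread slicing guide, fixed to the counter: a light wooden board 300 x 420 mm, its top 24 mm above the counter, with an aluminium rail (30 mm wide, 20 mm high, 380 mm long) along it. The origin lies on the counter under the board, 20 mm nearer the robot than the board's centre. y runs along the rail, x across it and roughly away from the robot, z up; the rail's centre line is at x = 30 mm. The two markers sit on the strip of the board beyond the rail, one towards each end.
- carriage (a joint): Position of the carriage along the rail, m, growing towards the guide's +y; 0 is mid-rail, travel -0.12 to 0.12. With the lever open it slides against 4.5 N of friction, stays where it is left and may be pushed by its stop plate from either side; with the lever locked a brake holds it against more than 25 N.
- lever (a joint): Angle of the clamp lever, rad. 0 is fully locked (arm along the rail, pointing to the guide's +y), 1.05 fully open against its stop (arm swung clockwise seen from above, away from the robot, towards the guide's +x). The brake grips near the locked end and is free once the lever is at least half open (above about 0.5). It turns about a vertical axis on the carriage with some friction (about 2 to 5 N at the knob) and stays where it is left.
- stop_plate (a point): Centre of the carriage's upright steel stop plate, the part to push: 97 mm long across the rail (along the guide's x), 12 mm thick (along the guide's y), 62 mm high (from 27 to 89 mm above the counter), standing over the board on the robot's side of the rail. Its axes are the guide's.
- lever_pivot (a point): Point on the lever's vertical turning axis, at the height of the knob's centre, 91 mm above the counter. It moves with the carriage (pivot 60 mm in x from the guide's origin; its y is the carriage value + 10 mm).
- lever_knob (a point): Centre of the black upright knob at the end of the lever: a cylinder 24 mm across and 46 mm high, from 68 to 114 mm above the counter, 85 mm from the pivot. The flat steel arm that joins it to the hub at the pivot (32 mm across, top 81 mm above the counter) is 18 mm wide with its top 77 mm above the counter. The knob can be pushed round from the side.
- pointer_tip (a point): Tip of the small dark steel arrow (28 mm wide) on the carriage's far side, pointing to the guide's +x towards the markers, 31 mm above the counter; it is 20 mm towards the guide's -y from the stop plate's middle and moves with the carriage.
- marker_pointed: The target: a flat dark steel tab, 8 mm thick, fixed on the board: a square plate standing on its corner (a diamond 48 mm from corner to corner) with a 16 mm wide tail on the side away from the rail, so that a pointed end looks at the rail (along its -x). The origin is at the centre of the diamond, on the board, 24 mm from its tip; its axes are the guide's. The pointer is lined up when both tips stand opposite each other, at the same y along the rail.
- marker_round: The other tab, to be ignored: same tail and material, but a round disc, 48 mm across, in place of the diamond. The origin is at the centre of the disc. Which of the two stands towards which end of the rail differs each time.
- shaker_mid (a point): Bystander: white ceramic salt shaker, 42 mm across, 75 mm tall, standing on the board's near left corner. The point is half-way up, on its middle line.
- grinder_mid (a point): Bystander: dark wooden pepper grinder, 44 mm across, 78 mm tall, standing on the board's near right corner. The point is half-way up, on its middle line.
- mug_mid (a point): Bystander: white mug, 80 mm across, 90 mm tall, standing on the counter to the left of the board. The point is half-way up, on its middle line.
- jar_mid (a point): Bystander: glass jar, 72 mm across, 110 mm tall, to the right of the board. The point is half-way up, on its middle line.
- bowl_mid (a point): Bystander: white bowl, 140 mm across, 60 mm tall, far right of the board. The point is half-way up, on its middle line.
- soap_mid (a point): Bystander: soap bottle, 56 mm across, 150 mm tall, far left of the board. The point is half-way up, on its middle line.

How it is judged:
By the outcome, as a careful person would: the job done as asked, in the order asked, and still so for the second after the job is handed in, with the robot touching nothing.
It also fails if it takes over 64 s, if anything falls off the work surface, if the arm or the gripper's body presses on something with over 40 N, if the wrist force passes 120 N, or if a joint passes its speed limit or range.

ROBOT

A 6-joint arm with a two-finger parallel gripper is mounted at the origin on the work surface. World frame = base frame: x ahead of the robot, y to its left, z up, the work surface at z = 0. Lengths are in m, angles in rad, forces in N, time in s.
With the tool pointing down it reaches from about 0.225 to 0.875 m from the base axis. Payload 3.4 kg.
Tool frame: the origin (TCP) lies at the very end of the fingers, on their centre line; the grasp point (between the pads) lies 19 mm behind it; z points along the fingers, y is the direction in which the jaws open and shut (so a half turn about z gives the same grasp; the last joint's range is limited). The gripper opens to 85 mm and grips with 20 to 120 N. Pads are 22 mm wide; open, the fingers measure 114 mm over their backs; the gripper's body (76 mm by 85 mm) begins 54 mm behind the grasp point. The pads swing forward as they close: fully open they stand 13 mm farther back than shut.
Start: joints at [1.001, 0.276, 1.505, -0, 1.361, -0.121], TCP at [0.25, 0.518, 0.231] pointing down, gripper open.
Joint ranges: [-2.89, 2.89], [-0.75, 2.08], [0.22, 2.7], [-1.18, 4.32], [0.11, 2.71], [-2.7, 2.7]. Speed limits (rad/s): [2.57, 2.57, 3.14, 3.14, 3.14, 3.14].

INTERFACE

Orientations are given as a unit quaternion [w, x, y, z].
In Python, from rig import telemetry, imaging, manip, finder gives the robot as it stands.
- The arm moves only by the tool arm_command, never from a script. Its argument "steps" is a list of rows, each a list of 3 entries, a list of its own where there are three numbers: the turn, a rotation vector about the world's x, y, z in rad, then the shift along the world's x, y, z in mm, then the closure in counts, from 0 (fully open) to 255 (shut). In form: [[[rx, ry, rz], [dx, dy, dz], grip], ...]. A call has 1 to 20 rows; each row shifts and turns the commanded pose from where the row before left it; what a row does not reach is not made up. A row lasts 1/8 s, in which the tool goes at most 62.5 mm and 10.7 degrees, less where a joint would pass 70% of its speed; a pose out of reach is approached as far as the arm can. A call is refused whole if a number of a shift passes 62.5 or a number of a turn 0.188, either way. A call with a gripper value outside its range is refused whole. The fingers move at their own pace and stop on an object; "newtons" is the grip in N (left out, the last holds). Time passes only in rows, so rows that do not move let the fingers close. It gives the time, the measured TCP pose, the force and the opening at its end, in the units of the state.
- telemetry.get_state(): the state, without advancing time (a new reading comes with each control period).
- imaging.get_image(name): name is "scene" or "top" or "wrist"; returns the picture (400x640x3 uint8, blue, green, red); there is no depth.
- imaging.camera_params(name): a dict with "intrinsics" (3x3 intrinsics, pixels), "R" (3x3) and "t" (3): a world point X has camera coordinates R X + t. Camera axes: x right, y down, z forward; pixel columns grow to the right and rows downward; lengths in m; the calibration is good to about 2 mm. A picture is of the moment at which its call begins: read the wrist's pose just before it. camera_params takes no time and is no camera call; for the wrist camera it gives the pose at the moment of the call.
- manip.sign_off(): hands the job in, once; it reports no verdict.
Trained networks look in the newest picture that a camera, given by its name, has taken for a name from the list of things; names that differ only in an ending like _2 or _b are one class to them, and where a whole thing is asked for, a point or a joint stands for the part that bears it (a point fixed in the world has none). Each returns a list of dicts, best first, with "score" (0 to 1); they miss things now and then, are a little off and sometimes report something else, mostly with a low value. They report only what shows in the picture. A call takes as long as a camera call.
- finder.cut_out(camera, thing): "pixels" (400x640 bool, what is visible of it) and "extent" ([left, top, width, height] in pixels, round what is visible of it).
The state is a dict: "clock": time; "qpos": joint angles; "qd": joint speeds; "effort": joint torques, N m; "position": TCP position; "ee_rot": TCP orientation; "contact_force": force on the tool from outside, world axes, zero at the start; "moment": the same for the moment, N m; "width": finger opening in m.
Only numpy, scipy, OpenCV 4.12 (cv2) and the standard library are available. Lean on these libraries where they do the work, as an engineer would, in place of code of your own. Each camera call takes 0.05 s, during which the arm holds its last target.

## Working session

There is one attempt and no reset: what is moved stays moved. The work goes in short steps, Python scripts to look and compute and a tool call to move; the robot and the scene stay as the last step left them, time stands still between calls to the robot, and variables do not carry over. Pictures are saved under pics/ and viewed, and the job is handed in when it is done.

Besides the shell and the picture viewer there is one more tool, called after "Request:" as a command line: name --argument value ..., lists and objects as JSON in quotes. arm_command: Moves the arm, as the interface text tells. Its arguments: {"type":"object","properties":{"steps":{"type":"array"},"newtons":{"type":"number"}},"required":["steps"]}

```bash
ls; mkdir -p pics; python3 - <<'E'
from rig import telemetry, imaging
import cv2
s=telemetry.get_state(); print(s)
for n in("scene","top"):
    im=imaging.get_image(n); cv2.imwrite(f"pics/{n}0.png",im); p=imaging.camera_params(n); print(n,p)
E
```

```text
pics
{'clock': 0.0, 'qpos': array([ 1.00101704e+00,  2.76586255e-01,  1.50616341e+00,  2.67891815e-05,
        1.36068644e+00, -1.20998936e-01]), 'qd': array([0.00155694, 0.0014223 , 0.00028307, 0.00168811, 0.00110263,
       0.00187252]), 'effort': array([-8.31966045e-04, -4.16767859e+01, -2.45802408e+01, -5.64044990e-05,
        1.07556311e-02,  6.76506062e-06]), 'position': array([0.24917632, 0.51760677, 0.23043263]), 'ee_rot': array([-3.24386027e-04,  2.22514507e-01,  9.74928943e-01, -8.62857793e-04]), 'contact_force': array([-0.92249031,  0.32749007,  1.16829679]), 'moment': array([-0.01112082, -0.01818675,  0.01068309]), 'width': 0.08547100538915531}
scene {'intrinsics': array([[477.13951439,   0.        , 325.19391212],
       [  0.        , 477.13951439, 199.28185488],
       [  0.        ,   0.        ,   1.        ]]), 'R': array([[ 0.59529159,  0.8034822 ,  0.00665392],
       [ 0.63457526, -0.46503815, -0.61729552],
       [-0.49289163,  0.37169325, -0.78670323]]), 't': array([-0.32259708, -0.29565659,  1.64304047])}
top {'intrinsics': array([[494.48101461,   0.        , 320.98372399],
       [  0.        , 494.48101461, 204.61392416],
       [  0.        ,   0.        ,   1.        ]]), 'R': array([[ 8.00380105e-04, -9.99993987e-01,  3.37412215e-03],
       [-9.90573112e-01, -1.25502753e-03, -1.36979324e-01],
       [ 1.36982735e-01, -3.23267915e-03, -9.90568160e-01]]), 't': array([-0.02076002,  0.55198558,  1.62980374])}
```

View pics/scene0.png

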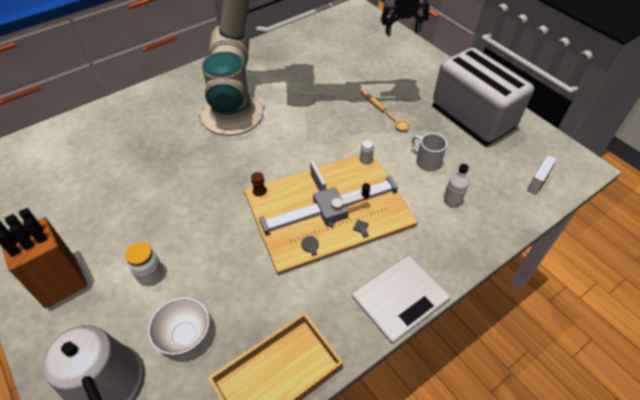

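View pics/top0.png

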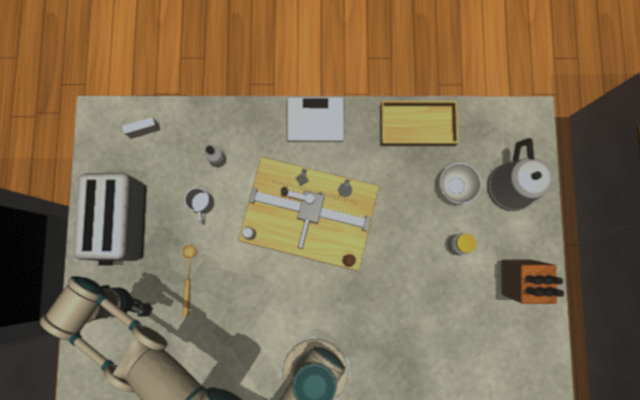

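The pointed marker is the left one (top view 302,177; scene 361,228). The round one is on the right (top view 345,188). The lever is locked, with the knob at about (285,191) in the top view. Next I'll measure these with the networks.

```bash
cat > h.py <<'E'
from rig import telemetry, imaging, manip, finder
import numpy as np, cv2
from scipy.spatial.transform import Rotation as Ro
def ray(p,uv):
    d=p["R"].T@np.linalg.inv(p["intrinsics"])@np.array([uv[0],uv[1],1.]); return -p["R"].T@p["t"],d
def atz(p,uv,z):
    o,d=ray(p,uv); return o+d*(z-o[2])/d[2]
def proj(p,X):
    c=p["R"]@np.asarray(X,float)+p["t"]; c=p["intrinsics"]@c; return c[:2]/c[2]
def tri(l):
    A=np.zeros((3,3));b=np.zeros(3)
    for p,uv in l:
        o,d=ray(p,uv); d=d/np.linalg.norm(d); M=np.eye(3)-np.outer(d,d);A+=M;b+=M@o
    return np.linalg.solve(A,b)
def cent(m):
    v,u=np.nonzero(m); return np.array([u.mean(),v.mean()])
E
python3 - <<'E'
from h import *
P={n:imaging.camera_params(n) for n in("top","scene","wrist")}
s=telemetry.get_state()
p=P["wrist"]; R=Ro.from_quat(s["ee_rot"],scalar_first=True).as_matrix()
print("cam in tool",R.T@(-p["R"].T@p["t"]-s["position"]), (p["R"]@R).round(2).tolist(),p["intrinsics"][0,0])
C={}
for n in("top","scene"):
    for t in("guide","marker_pointed","marker_round","stop_plate","lever_knob","shaker_mid","grinder_mid"):
        r=finder.cut_out(n,t)
        if r:
            C[n,t]=cent(r[0]["pixels"]); print(n,t,[round(x["score"],2) for x in r],C[n,t].round(1),r[0]["extent"])
            if n=="top" and t=="guide":
                np.save("g.npy",r[0]["pixels"])
for t in("marker_pointed","marker_round","shaker_mid","grinder_mid"):
    if ("top",t) in C and ("scene",t) in C: print(t,tri([(P[n],C[n,t]) for n in("top","scene")]).round(3))
m=np.load("g.npy").astype(np.uint8)
rc=cv2.minAreaRect(cv2.findNonZero(m)); print(rc)
print([atz(P["top"],c,.024).round(3) for c in cv2.boxPoints(rc)])
E
```

```text
cam in tool [ 0.08341854 -0.00048364 -0.1435466 ] [[-0.0, 1.0, -0.0], [-0.95, -0.0, -0.33], [-0.33, 0.0, 0.95]] 304.988787520813
top guide [0.74, 0.69, 0.64] [301.8 177.5] [296.8, 167.5, 10.1, 14.8]
top marker_pointed [0.55] [301.4 177.4] [296.3, 169.3, 11.1, 13.1]
top marker_round [0.72] [308.1 213.4] [235.5, 155.7, 143.3, 114.5]
top stop_plate [0.61] [306.  208.3] [279.1, 188.1, 41.2, 62.4]
top shaker_mid [0.43, 0.43] [248.4 233. ] [243.6, 226.2, 13.9, 17.2]
scene guide [0.69] [327.9 210.2] [248.3, 156.4, 168.5, 116.7]
scene marker_pointed [0.7, 0.47] [456.9 187.7] [444.7, 166.1, 23.5, 39.5]
scene marker_round [0.8, 0.39] [310.  245.2] [303.5, 234.6, 14.1, 19.3]
scene stop_plate [0.8, 0.68] [333.5 198.8] [306.9, 159.7, 63.0, 68.5]
scene shaker_mid [0.69] [366.5 151.9] [363.0, 140.1, 9.5, 24.0]
scene grinder_mid [0.87] [258.3 183.9] [251.1, 171.0, 17.5, 22.5]
marker_pointed [0.707 0.119 0.217]
marker_round [ 0.529 -0.005 -0.156]
shaker_mid [0.455 0.22  0.057]
((301.01763916015625, 176.82940673828125), (14.425877571105957, 10.738059043884277), 77.47119140625)
[array([0.67 , 0.072, 0.024]), array([0.679, 0.036, 0.024]), array([0.63 , 0.025, 0.024]), array([0.621, 0.061, 0.024])]
```

The network labels are partly mixed up: the "marker_round" found in the top view is the whole board, and the scene "marker_pointed" is the soap bottle. I'll segment the board by colour, then take a wrist view from above.

```bash
python3 - <<'E'
from h import *
im=cv2.imread("pics/top0.png");p=imaging.camera_params("top")
m=np.zeros(im.shape[:2],np.uint8);h=cv2.cvtColor(im,cv2.COLOR_BGR2HSV)
m=cv2.inRange(h,(10,90,110),(35,255,255)); m[:150]=0;m[280:]=0;m[:,:228]=0;m[:,390:]=0
n,l,st,_=cv2.connectedComponentsWithStats(m);
hull=cv2.convexHull(cv2.findNonZero((m>0).astype(np.uint8)))
k=[i for i in range(1,n) if st[i,4]>100]; hull=cv2.convexHull(cv2.findNonZero(np.isin(l,k).astype(np.uint8)))
c=np.array([atz(p,q[0],.024)[:2] for q in hull],np.float32)
r=cv2.minAreaRect(c);print(r,cv2.boxPoints(r))
E
```

```text
((0.5264188051223755, 0.02138620615005493), (0.4177381992340088, 0.29813989996910095), 76.09786987304688) [[ 0.33153173 -0.14554843]
 [ 0.62093836 -0.21718076]
 [ 0.72130585  0.18832085]
 [ 0.43189925  0.25995317]]
```

The board fits its stated size (0.418 x 0.298 m). That gives yaw ≈ -13.9° and origin ≈ (0.507, 0.026). I'll move the wrist over it for a closer look.

Request:
arm_command --steps '[[[0,0,0.02],[25,-49,2],0],[[0,0,0.02],[25,-49,2],0],[[0,0,0.02],[25,-49,2],0],[[0,0,0.02],[25,-49,2],0],[[0,0,0.02],[25,-49,2],0],[[0,0,0.02],[25,-49,2],0],[[0,0,0.02],[25,-49,2],0],[[0,0,0.02],[25,-49,2],0],[[0,0,0.02],[25,-49,2],0],[[0,0,0.026],[25,-49,2],0],[[0,0,0],[0,0,0],0],[[0,0,0],[0,0,0],0]]'

```text
clock: 2.3
position: [0.4991, 0.0283, 0.2511]
ee_rot: [-0.001, 0.122, 0.993, 0.0]
contact_force: [-0.5, 0.4, -0.4]
width: 0.0855
```

```bash
python3 - <<'E'
from h import *
s=telemetry.get_state();p=imaging.camera_params("wrist");im=imaging.get_image("wrist");cv2.imwrite("pics/w1.png",im)
import pickle;pickle.dump(p,open("w1.pkl","wb"));print(s["position"],s["ee_rot"])
for t in("guide","marker_pointed","marker_round","stop_plate","lever_knob","shaker_mid","grinder_mid"):
    r=finder.cut_out("wrist",t)
    for x in r[:2]: print(t,round(x["score"],2),cent(x["pixels"]).round(1),x["extent"])
E
```

```text
[0.49906095 0.02831726 0.25112288] [-5.38611797e-04  1.21591131e-01  9.92580038e-01  4.18296307e-04]
guide 0.57 [315.9 168.4] [133.8, 58.6, 369.2, 229.7]
guide 0.43 [592.5 277.7] [538.8, 235.9, 100.2, 86.5]
marker_pointed 0.57 [352.4 267.2] [337.5, 247.7, 32.7, 41.8]
marker_pointed 0.39 [609.1 142.4] [568.0, 88.1, 72.0, 104.0]
marker_round 0.92 [242.4 265.4] [226.0, 247.4, 35.8, 38.4]
stop_plate 0.69 [325.9 201. ] [280.0, 80.6, 133.5, 183.0]
lever_knob 0.94 [361.2 237.6] [307.6, 220.5, 108.0, 41.2]
lever_knob 0.17 [592.5 277.5] [539.3, 236.7, 100.7, 82.7]
shaker_mid 0.9 [486.2  88.6] [448.7, 69.0, 70.5, 41.1]
grinder_mid 0.97 [148.2  82.5] [112.4, 63.6, 72.4, 40.1]
grinder_mid 0.25 [ 16.3 338.5] [0.0, 295.7, 42.1, 89.8]
```

View pics/w1.png

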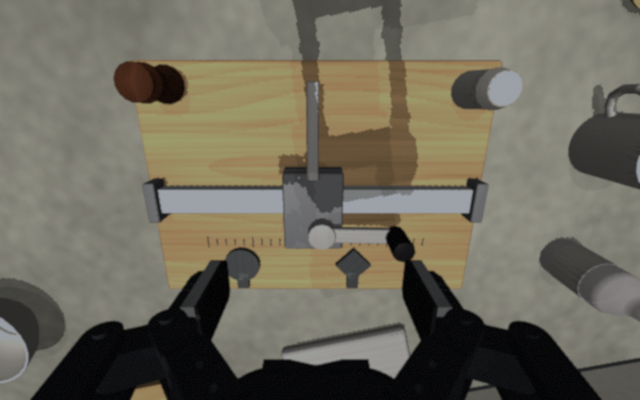

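```bash
python3 - <<'E'
import cv2
im=cv2.imread("pics/w1.png")[150:300,200:430]; cv2.imwrite("pics/w1z.png",cv2.resize(im,None,fx=3.4,fy=3.4,interpolation=cv2.INTER_CUBIC))
E
```

```text
(no output)
```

View pics/w1z.png

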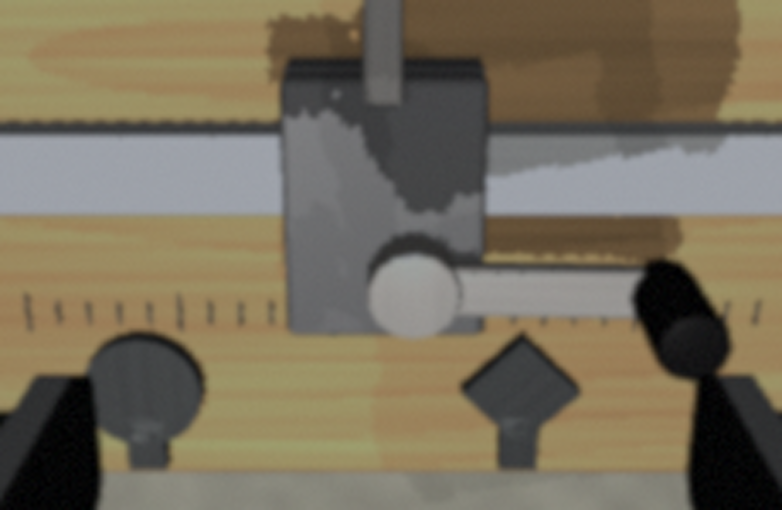

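```bash
python3 - <<'E'
from h import *
import pickle
p=pickle.load(open("w1.pkl","rb"))
W=lambda u,v,z:atz(p,(u,v),z)
c=[W(135,61,.024),W(501,61,.024),W(463,289,.024),W(168,289,.024)]
for a in c: print(a.round(4))
for i in range(4): print(np.linalg.norm(c[i]-c[(i+1)%4]).round(4))
d=(c[1]-c[0])+(c[2]-c[3]); print("y-axis ang",np.degrees(np.arctan2(d[1],d[0])),"rail",end=" ")
a=W(160,201,.044);b=W(470,201,.044);d=b-a;print(np.degrees(np.arctan2(d[1],d[0])))
th=np.arctan2(d[1],d[0]); ex=np.array([np.sin(th),-np.cos(th)]);ey=np.array([np.cos(th),np.sin(th)])
O=np.mean(c,0)[:2]-.02*ex; print("O",O)
for n,q in dict(hub=(321.8,236.8,.081),knob=(404.7,252.1,.114),tip=(353.2,248.2,.032),round=(242.9,264,.032),platefar=(313,178,.089),platenear=(313.5,82,.089),shaker=(503,87,.099),grinder=(134,82,.102),raill=(160,201,.044),railr=(470,201,.044)).items():
    X=W(*q); r=X[:2]-O; print(n,X.round(4),"guide",(r@ex).round(4),(r@ey).round(4))
E
```

```text
[ 0.3352 -0.1376  0.024 ]
[0.4335 0.2574 0.024 ]
[0.7241 0.1897 0.024 ]
[ 0.6217 -0.2193  0.024 ]
0.407
0.2984
0.4216
0.2979
y-axis ang 75.98269419030791 rail 75.97886916572398
O [0.50921427 0.02740457]
hub [0.5678 0.0184 0.081 ] guide 0.059 0.0055
knob [0.5898 0.1007 0.114 ] guide 0.0605 0.0906
tip [0.6176 0.0504 0.032 ] guide 0.0996 0.0486
round [ 0.6048 -0.0995  0.032 ] guide 0.1235 -0.1
platefar [0.4965 0.0261 0.089 ] guide -0.012 -0.0043
platenear [0.4066 0.0492 0.089 ] guide -0.1048 -0.0037
shaker [0.4528 0.2157 0.099 ] guide -0.1003 0.169
grinder [ 0.3683 -0.1068  0.102 ] guide -0.1042 -0.1643
raill [ 0.491  -0.1647  0.044 ] guide 0.0289 -0.1908
railr [0.5825 0.2016 0.044 ] guide 0.0289 0.1867
```

Request:
arm_command --steps '[[[0,0,0.175],[15,12,-10],0],[[0,0,0.175],[15,12,-10],0],[[0,0,0.175],[15,12,-10],0],[[0,0,0.175],[15,12,-10],0],[[0,0,0.175],[15,12,-10],0],[[0,0,0.175],[16,12,-10],0],[[0,0,0],[0,0,-20],0],[[0,0,0],[0,0,-17],0],[[0,0,0],[0,0,0],0],[[0,0,0],[0,0,0],0]]'

```text
clock: 3.95
position: [0.5909, 0.1003, 0.155]
ee_rot: [0.0, -0.393, 0.92, -0.0]
contact_force: [0.2, -0.4, 0.3]
width: 0.0855
```

```bash
python3 - <<'E'
from h import *
s=telemetry.get_state();p=imaging.camera_params("wrist");im=imaging.get_image("wrist");print(s["position"],s["ee_rot"],s["qpos"])
ps=imaging.camera_params("scene")
sc=imaging.get_image("scene")
for n,X in dict(top=(.5898,.1007,.114),mid=(.5898,.1007,.091)).items():
    print(n,proj(p,X),proj(ps,X)); cv2.circle(im,tuple(int(v) for v in proj(p,X)),2,(0,0,255),-1); cv2.circle(sc,tuple(int(v) for v in proj(ps,X)),0,(0,0,255),-1)
tcp=proj(p,s["position"]);print(tcp)
sc=cv2.resize(sc[120:270,230:430],None,fx=3,fy=3)
cv2.imwrite("pics/w2.png",im);cv2.imwrite("pics/s2.png",sc)
E
```

```text
[0.5909299  0.10027333 0.15498563] [ 4.94316152e-04 -3.92841158e-01  9.19606200e-01 -1.32409450e-04] [ 5.19827810e-02  3.61820095e-01  1.57266322e+00  9.84837001e-05
  1.20609000e+00 -2.32628693e+00]
top [318.11021409 228.0236452 ] [365.6290901  185.12079039]
mid [317.87742695 214.97967829] [365.018652   190.45435836]
[316.59901705 260.66687018]
```

View pics/w2.png

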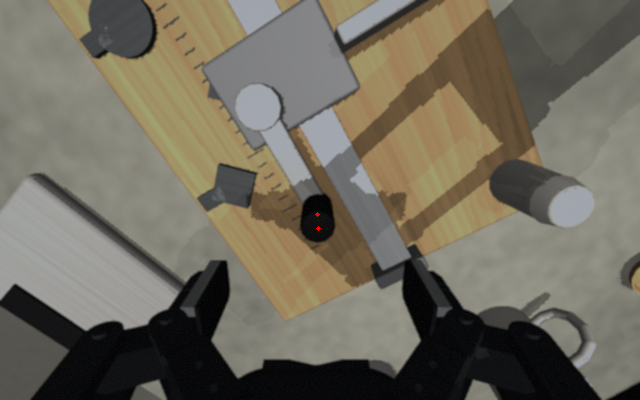

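View pics/s2.png

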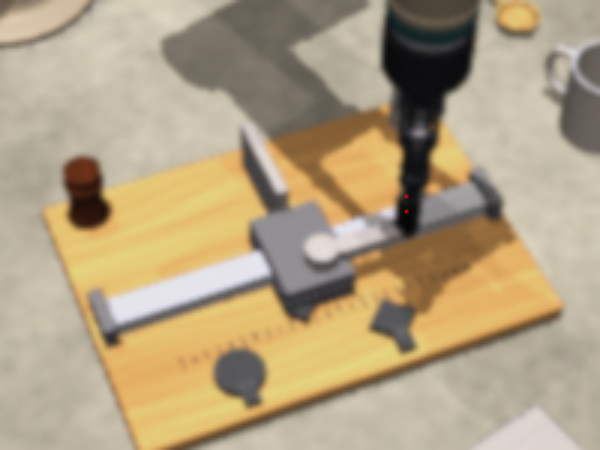

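Projected into the new wrist view (318,222) and into the scene view, the measured knob lands on the real one. The scene crop also shows the pointer at about (302,313). Descending to grip the knob.

Request:
arm_command --steps '[[[0,0,0],[0,0,-25],0],[[0,0,0],[-1,0,-25],0],[[0,0,0],[0,0,-20],0],[[0,0,0],[0,0,0],0],[[0,0,0],[0,0,0],255],[[0,0,0],[0,0,0],255],[[0,0,0],[0,0,0],255],[[0,0,0],[0,0,0],255],[[0,0,0],[0,0,0],255],[[0,0,0],[0,0,0],255]]' --newtons 20

```text
clock: 5.3
position: [0.5899, 0.1002, 0.085]
ee_rot: [0.001, -0.393, 0.92, -0.0]
contact_force: [-1.2, 1.0, 6.3]
width: 0.023
```

```bash
python3 - <<'E'
import numpy as np
ex=np.array([.9702,-.2423]);ey=np.array([.2423,.9702])
def P(a): return 85*(np.sin(a)*ex+np.cos(a)*ey)
for a0,a1 in((0,1.05),(1.05,0)):
    A=np.linspace(a0,a1,11);p=np.array([P(a) for a in A]);print(np.diff(p,axis=0).round(1).tolist(),(p[-1]-p[0]).round(1))
E
```

```text
[[8.5, -2.6], [8.2, -3.5], [7.8, -4.3], [7.3, -5.1], [6.7, -5.9], [6.1, -6.5], [5.4, -7.1], [4.6, -7.7], [3.7, -8.1], [2.9, -8.4]] [ 61.2 -59.3]
[[-2.9, 8.4], [-3.7, 8.1], [-4.6, 7.7], [-5.4, 7.1], [-6.1, 6.5], [-6.7, 5.9], [-7.3, 5.1], [-7.8, 4.3], [-8.2, 3.5], [-8.5, 2.6]] [-61.2  59.3]
```

Request:
arm_command --steps '[[[0,0,0],[8.5,-2.6,0],255],[[0,0,0],[8.2,-3.5,0],255],[[0,0,0],[7.8,-4.3,0],255],[[0,0,0],[7.3,-5.1,0],255],[[0,0,0],[6.7,-5.9,0],255],[[0,0,0],[6.1,-6.5,0],255],[[0,0,0],[5.4,-7.1,0],255],[[0,0,0],[4.6,-7.7,0],255],[[0,0,0],[0,0,0],255]]'

```text
clock: 6.42
position: [0.6439, 0.0584, 0.0849]
ee_rot: [0.0, -0.392, 0.92, 0.001]
contact_force: [-0.5, 2.1, 6.3]
width: 0.0233
```

Request:
arm_command --steps '[[[0,0,0],[3.7,-8.1,0],255],[[0,0,0],[2.9,-8.4,0],255],[[0,0,0],[0,0,0],255]]'

```text
clock: 6.8
position: [0.6503, 0.0417, 0.0849]
ee_rot: [0.0, -0.392, 0.92, 0.001]
contact_force: [-0.7, 2.3, 5.5]
width: 0.0234
```

Request:
arm_command --steps '[[[0,0,0],[0.7,-2.5,0],255],[[0,0,0],[0,0,0],255]]'

```text
clock: 7.05
position: [0.6509, 0.0401, 0.0849]
ee_rot: [0.0, -0.392, 0.92, 0.002]
contact_force: [-1.2, 3.6, 6.4]
width: 0.0229
```

Request:
arm_command --steps '[[[0,0,0],[0.5,-2,0],255],[[0,0,0],[0,0,0],255],[[0,0,0],[0,0,0],255]]'

```text
clock: 7.42
position: [0.6514, 0.0382, 0.0848]
ee_rot: [0.0, -0.392, 0.92, 0.002]
contact_force: [-0.7, 3.4, 5.3]
width: 0.0228
```

Request:
arm_command --steps '[[[0,0,0],[0,0,0],0],[[0,0,0],[0,0,0],0],[[0,0,0],[0,0,0],0],[[0,0,0],[0,0,0],0],[[0,0,0],[0,0,25],0],[[0,0,0],[0,0,40],0],[[0,0,0],[0,0,40],0],[[0,0,-0.175],[-25,0,10],0],[[0,0,-0.175],[-25,0,10],0],[[0,0,-0.175],[-25,0,10],0],[[0,0,-0.175],[-25,0,10],0],[[0,0,-0.175],[-25,0,10],0],[[0,0,-0.175],[-26,-8,11],0],[[0,0,0],[0,0,0],0],[[0,0,0],[0,0,0],0]]'

```text
clock: 9.3
position: [0.5015, 0.0284, 0.2503]
ee_rot: [0.001, 0.12, 0.993, 0.0]
contact_force: [0.9, 0.0, 0.1]
width: 0.0854
```

```bash
python3 - <<'E'
from h import *
import pickle
s=telemetry.get_state();p=imaging.camera_params("wrist");im=imaging.get_image("wrist");print(s["position"],s["ee_rot"])
pickle.dump(p,open("w3.pkl","wb"));cv2.imwrite("pics/w3.png",im)
cv2.imwrite("pics/w3z.png",cv2.resize(im[60:310,190:440],None,fx=2.4,fy=2.4,interpolation=cv2.INTER_CUBIC))
E
```

```text
[0.50152293 0.02839152 0.25033343] [5.55661216e-04 1.20420078e-01 9.92722857e-01 1.56625576e-04]
```

View pics/w3z.png

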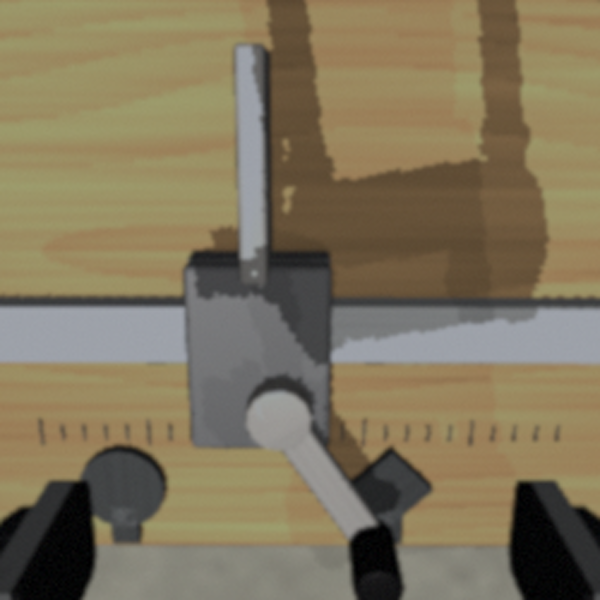

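```bash
python3 - <<'E'
from h import *
import pickle
p=pickle.load(open("w3.pkl","rb"))
O=np.array([.50921,.0274]);th=np.radians(75.98); ex=np.array([np.sin(th),-np.cos(th)]);ey=np.array([np.cos(th),np.sin(th)])
G={}
for n,q in dict(hub=(305.8,235,.081),knob=(347.9,303.7,.114),tip=(352.9,247.5,.032),platefar=(296.3,169,.089),platenear=(294.6,78.8,.089)).items():
    X=atz(p,q[:2],q[2]); r=X[:2]-O; G[n]=np.array([r@ex,r@ey]); print(n,X.round(4),G[n].round(4))
d=G["knob"]-G["hub"];print(np.linalg.norm(d),np.arctan2(*d))
pl=(G["platefar"]+G["platenear"])/2; print(pl, "delta",G["tip"][1]+.02-pl[1],G["tip"][1]+.03-G["hub"][1])
w=O+ex*-.06+ey*(pl[1]); print("grasp plate world",w, w+0.0*ey, "10mm", ey)
E
```

```text
hub [0.5638 0.0015 0.081 ] [ 0.0592 -0.0119]
knob [0.6405 0.0306 0.114 ] [0.1266 0.0349]
tip [0.619  0.0504 0.032 ] [0.101  0.0489]
platefar [0.4858 0.0119 0.089 ] [-0.019  -0.0208]
platenear [0.4025 0.0326 0.089 ] [-0.1048 -0.0208]
0.08202659733256283 0.9639710784902683
[-0.06185716 -0.02079201] delta 0.0897372331237625 0.09081238999922614
grasp plate world [0.44596024 0.02176299] [0.44596024 0.02176299] 10mm [0.24226058 0.97021122]
```

```bash
python3 - <<'E'
from h import *
import pickle
p=pickle.load(open("w3.pkl","rb"))
im=cv2.imread("pics/w3.png")
cv2.imwrite("pics/w3k.png",cv2.convertScaleAbs(cv2.resize(im[210:345,280:400],None,fx=4.4,fy=4.4,interpolation=cv2.INTER_CUBIC),alpha=2.2))
O=np.array([.50921,.0274]);th=np.radians(75.98); ex=np.array([np.sin(th),-np.cos(th)]);ey=np.array([np.cos(th),np.sin(th)])
for a,b in(((290,450),(345,540)),((315,432),(378,522))):
    A,B=[atz(p,(190+q[0]/2.4,60+q[1]/2.4),.077)[:2] for q in(a,b)]; d=B-A; print(np.arctan2(d@ex,d@ey))
hub=np.array([.060,-.0119])
for a in(.9,.97,1.05):
    k=hub+.085*np.array([np.sin(a),np.cos(a)]); X=[*(O+ex*k[0]+ey*k[1]),.114]; print(a,X,(proj(p,X)-[280,210])*4.4)
E
```

```text
1.0720758208862018
1.000663717827085
0.9 [np.float64(0.6419394248647236), np.float64(0.03645136936979728), 0.114] [322.84841885 412.23259897]
0.97 [np.float64(0.6442071414483792), np.float64(0.030951777763475657), 0.114] [303.17662014 423.93555604]
1.05 [np.float64(0.6463204480137941), np.float64(0.02449040954244661), 0.114] [279.77471579 435.82771173]
```

View pics/w3k.png

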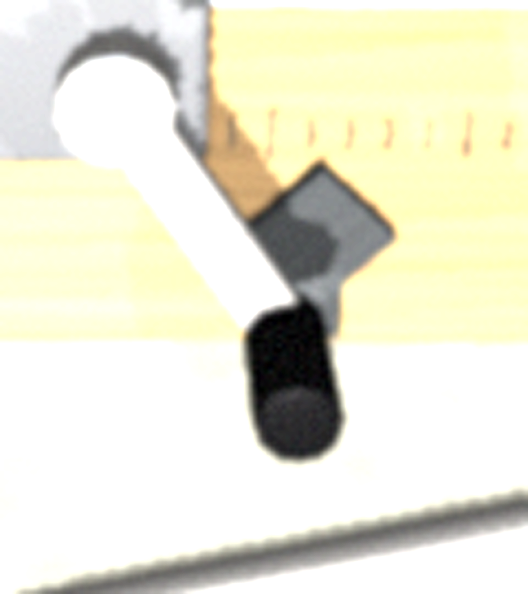

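The lever reads about 0.97 rad, so it's probably short of its stop, and the carriage moved about 17 mm in -y. I'll re-grip with the jaws along guide x and push purely in +x until the stop is felt.

Request:
arm_command --steps '[[[0,0,-0.1745],[16,0,-5],0],[[0,0,-0.1745],[16,0,-5],0],[[0,0,-0.1745],[16,0,-5],0],[[0,0,-0.1745],[16,0,-5],0],[[0,0,-0.1745],[16,0,-5],0],[[0,0,-0.1745],[16,0,-5],0],[[0,0,-0.1745],[16,1,-10],0],[[0,0,-0.1745],[16,1,-10],0],[[0,0,-0.1745],[15,1,-10],0],[[0,0,0],[0,0,-35],0],[[0,0,0],[0,0,-35],0],[[0,0,0],[0,0,-30],0],[[0,0,0],[0,0,-3],0],[[0,0,0],[0,0,0],0]]'

```text
clock: 11.1
position: [0.6448, 0.0314, 0.0874]
ee_rot: [0.0, 0.787, 0.617, 0.0]
contact_force: [0.4, -0.2, 0.3]
width: 0.0856
```

Request:
arm_command --steps '[[[0,0,0],[0,0,0],255],[[0,0,0],[0,0,0],255],[[0,0,0],[0,0,0],255],[[0,0,0],[0,0,0],255],[[0,0,0],[0,0,0],255],[[0,0,0],[0,0,0],255]]'

```text
clock: 11.85
position: [0.6439, 0.0313, 0.088]
ee_rot: [0.0, 0.787, 0.616, 0.0]
contact_force: [-1.1, -0.2, 5.3]
width: 0.023
```

Request:
arm_command --steps '[[[0,0,0],[1.2,-2.6,0],255],[[0,0,0],[1.2,-2.6,0],255],[[0,0,0],[1.2,-1.5,0],255],[[0,0,0],[0,0,0],255]]'

```text
clock: 12.35
position: [0.6454, 0.0268, 0.0879]
ee_rot: [-0.003, 0.788, 0.616, -0.0]
contact_force: [-5.8, 4.3, 7.8]
width: 0.0232
```

Request:
arm_command --steps '[[[0,0,0],[1.5,-0.4,0],255],[[0,0,0],[0,0,0],255],[[0,0,0],[0,0,0],255]]'

```text
clock: 12.72
position: [0.6457, 0.0264, 0.0878]
ee_rot: [-0.003, 0.788, 0.616, -0.001]
contact_force: [-7.7, 5.5, 10.2]
width: 0.0234
```

Request:
arm_command --steps '[[[0,0,0],[1.5,-0.4,0],255],[[0,0,0],[0,0,0],255],[[0,0,0],[0,0,0],255]]'

```text
clock: 13.1
position: [0.6458, 0.0262, 0.0877]
ee_rot: [-0.004, 0.788, 0.616, -0.002]
contact_force: [-10.2, 4.7, 10.8]
width: 0.0234
```

Request:
arm_command --steps '[[[0,0,0],[3,-0.8,0],255],[[0,0,0],[0,0,0],255],[[0,0,0],[0,0,0],255]]'

```text
clock: 13.48
position: [0.646, 0.0258, 0.0876]
ee_rot: [-0.006, 0.788, 0.616, -0.005]
contact_force: [-14.8, 5.3, 13.9]
width: 0.0231
```

The stop is firm: 3 mm more command gave only 0.2 mm of motion, with the force rising to 15 N. Releasing and looking again.

Request:
arm_command --steps '[[[0,0,0],[0,0,0],0],[[0,0,0],[0,0,0],0],[[0,0,0],[0,0,0],0],[[0,0,0],[0,0,0],0],[[0,0,0],[0,0,35],0],[[0,0,0],[0,0,40],0],[[0,0,0.1745],[-18,0,10],0],[[0,0,0.1745],[-18,0,10],0],[[0,0,0.1745],[-18,0,10],0],[[0,0,0.1745],[-18,0,10],0],[[0,0,0.1745],[-18,0,10],0],[[0,0,0.1745],[-18,0,10],0],[[0,0,0.1745],[-18,0,10],0],[[0,0,0.1745],[-18,0,10],0],[[0,0,0.1745],[-20,0,10],0],[[0,0,0],[0,0,0],0],[[0,0,0],[0,0,0],0]]'

```text
clock: 15.6
position: [0.4902, 0.023, 0.2522]
ee_rot: [0.0, 0.122, 0.992, 0.0]
contact_force: [-0.4, 0.0, -0.2]
width: 0.0854
```

```bash
python3 - <<'E'
from h import *
import pickle
s=telemetry.get_state();p=imaging.camera_params("wrist");im=imaging.get_image("wrist");print(s["position"],s["ee_rot"])
pickle.dump(p,open("w4.pkl","wb"));cv2.imwrite("pics/w4.png",im)
cv2.imwrite("pics/w4z.png",cv2.convertScaleAbs(cv2.resize(im[80:350,190:440],None,fx=2.2,fy=2.2,interpolation=cv2.INTER_CUBIC),alpha=1.5))
E
```

```text
[0.49023105 0.02299241 0.25216669] [4.38877246e-04 1.22396349e-01 9.92481201e-01 8.26058860e-05]
```

View pics/w4z.png

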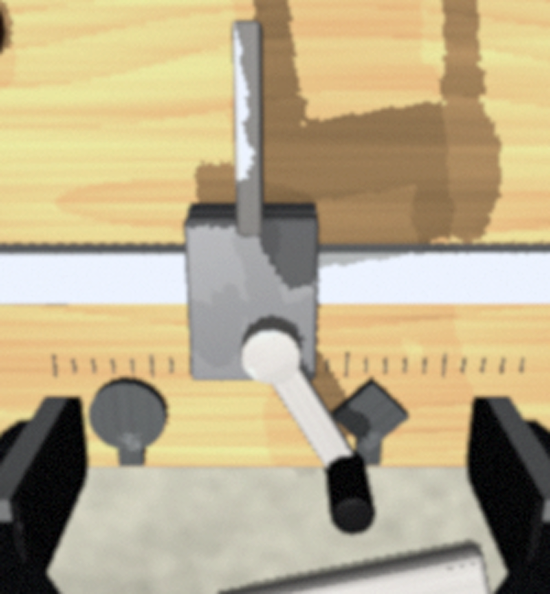

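```bash
cat > m.py <<'E'
from h import *
O=np.array([.50921,.0274]);th=np.radians(75.98); ex=np.array([np.sin(th),-np.cos(th)]);ey=np.array([np.cos(th),np.sin(th)])
def meas(p,Q,u0,v0,k):
    G={}
    for n,q in Q.items():
        X=atz(p,(u0+q[0]/k,v0+q[1]/k),q[2]); r=X[:2]-O; G[n]=np.array([r@ex,r@ey]); print(n,X.round(4),G[n].round(4))
    d=G["knob"]-G["hub"];print("lever",np.linalg.norm(d).round(4),np.arctan2(*d).round(3))
    if "pf" in G:
        pl=(G["pf"]+G["pn"])/2; print("plate",pl, "delta by plate",G["tip"][1]+.02-pl[1])
        print("grasp world",O+ex*-.06+ey*pl[1])
    print("by hub",G["tip"][1]+.03-G["hub"][1])
E
python3 - <<'E'
from m import *
import pickle
p=pickle.load(open("w4.pkl","rb"))
meas(p,dict(hub=(271,355,.081),knob=(352,516,.114),tip=(374,381,.032),pf=(249,228,.089),pn=(248,24,.089)),190,80,2.2)
E
```

```text
hub [0.563  0.0018 0.081 ] [ 0.0584 -0.0118]
knob [0.6455 0.0237 0.114 ] [0.1331 0.0295]
tip [0.6195 0.052  0.032 ] [0.101  0.0506]
pf [0.4916 0.0091 0.089 ] [-0.0126 -0.022 ]
pn [0.4033 0.0321 0.089 ] [-0.1039 -0.0211]
lever 0.0853 1.066
plate [-0.058282   -0.02155884] delta by plate 0.0921733551649184
grasp world [0.44577447 0.02101901]
by hub 0.09245694758777177
```

The lever is at 1.066 rad, fully open. The carriage needs about +91 mm. I'll grip the stop plate.

Request:
arm_command --steps '[[[0,0,0],[-22,-1,-40],0],[[0,0,0],[-22,-1,-45],0],[[0,0,0],[0,0,-40],0],[[0,0,0],[0,0,-40],0],[[0,0,0],[0,0,-30],0],[[0,0,0],[0,0,0],0],[[0,0,0],[0,0,0],255],[[0,0,0],[0,0,0],255],[[0,0,0],[0,0,0],255],[[0,0,0],[0,0,0],255],[[0,0,0],[0,0,0],255],[[0,0,0],[0,0,0],255],[[0,0,0],[0,0,0],255]]' --newtons 20

```text
clock: 17.27
position: [0.4459, 0.0209, 0.058]
ee_rot: [0.001, 0.121, 0.993, -0.0]
contact_force: [-1.0, -1.8, 6.0]
width: 0.0118
```

Request:
arm_command --steps '[[[0,0,0],[2.75,11,0],255],[[0,0,0],[2.75,11,0],255],[[0,0,0],[2.75,11,0],255],[[0,0,0],[2.75,11,0],255],[[0,0,0],[2.75,11,0],255],[[0,0,0],[2.75,11,0],255],[[0,0,0],[2.75,11,0],255],[[0,0,0],[2.75,11,0],255],[[0,0,0],[0,0,0],255],[[0,0,0],[0,0,0],255]]'

```text
clock: 18.52
position: [0.468, 0.1098, 0.058]
ee_rot: [0.001, 0.121, 0.993, 0.001]
contact_force: [-1.5, 2.7, 5.9]
width: 0.0117
```

```bash
python3 - <<'E'
from h import *
import pickle
s=telemetry.get_state();p=imaging.camera_params("wrist");im=imaging.get_image("wrist");print(s["position"],s["contact_force"])
pickle.dump(p,open("w5.pkl","wb"));cv2.imwrite("pics/w5.png",im)
sc=imaging.get_image("scene");cv2.imwrite("pics/s5.png",sc);cv2.imwrite("pics/s5z.png",cv2.resize(sc[180:270,290:420],None,fx=6,fy=6,interpolation=cv2.INTER_CUBIC))
E
```

```text
[0.46801079 0.1098132  0.0580037 ] [-1.53712503  2.73433618  5.91184845]
```

View pics/w5.png

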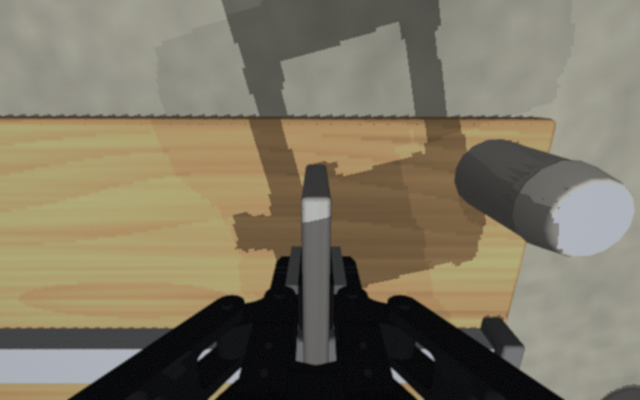

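View pics/s5z.png

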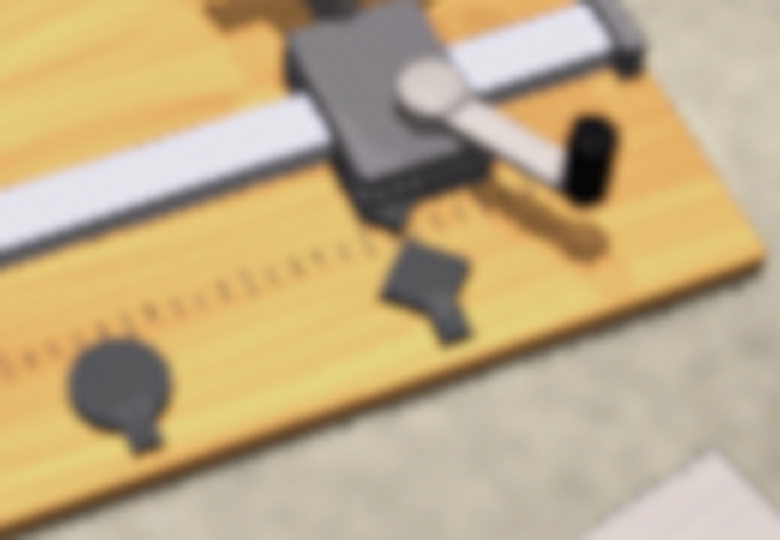

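```bash
python3 - <<'E'
from m import *
p=imaging.camera_params("scene")
for q,z in(((403,235),.031),((415,243),.032),((457,335),.032),((405,196),.031)):
    X=atz(p,(290+q[0]/6,180+q[1]/6),z);r=X[:2]-O;print(X.round(4),r@ex,r@ey)
E
```

```text
[0.6215 0.0518 0.031 ] 0.1030281794701695 0.05090619476608398
[0.6289 0.0529 0.032 ] 0.10991313332078771 0.05377850379855777
[0.6799 0.036  0.032 ] 0.16352363215073384 0.04971753344597158
[0.6045 0.0668 0.031 ] 0.08289577697680198 0.06128018846505367
```

The pointer tip (crop 403,235) and the diamond tip (crop 415,243) stand opposite each other, at guide y of about 51 mm and 50–54 mm. I'll release the plate and go above the knob with the jaws along guide x.

Request:
arm_command --steps '[[[0,0,0],[0,0,0],120],[[0,0,0],[0,0,0],120],[[0,0,0],[0,0,0],120],[[0,0,0],[0,0,30],120],[[0,0,0],[0,0,40],120],[[0,0,0],[0,0,40],120],[[0,0,-0.1745],[22,0,0],0],[[0,0,-0.1745],[22,0,0],0],[[0,0,-0.1745],[22,0,0],0],[[0,0,-0.1745],[22,0,0],0],[[0,0,-0.1745],[22,0,0],0],[[0,0,-0.1745],[22,0,0],0],[[0,0,-0.1745],[22,0,0],0],[[0,0,-0.1745],[22,2,0],0],[[0,0,-0.1745],[24,2,0],0],[[0,0,0],[0,0,0],0],[[0,0,0],[0,0,0],0]]'

```text
clock: 20.75
position: [0.6664, 0.113, 0.1668]
ee_rot: [-0.001, 0.787, 0.617, -0.001]
contact_force: [0.8, -1.3, -0.0]
width: 0.0856
```

```bash
cat > look.py <<'E'
import sys
from m import *
import pickle
t=sys.argv[1]
s=telemetry.get_state();p=imaging.camera_params("wrist");im=imaging.get_image("wrist");print(s["clock"],s["position"],s["contact_force"],s["qpos"][5])
pickle.dump(p,open(f"w{t}.pkl","wb"));cv2.imwrite(f"pics/w{t}.png",im)
sc=imaging.get_image("scene");cv2.imwrite(f"pics/s{t}.png",sc);cv2.imwrite(f"pics/s{t}z.png",cv2.resize(sc[180:270,290:420],None,fx=6,fy=6,interpolation=cv2.INTER_CUBIC))
E
python3 look.py 6
```

```text
20.75 [0.66644677 0.11299617 0.16678752] [ 0.78049995 -1.28366534 -0.04432033] 0.3057849981033183
```

View pics/w6.png

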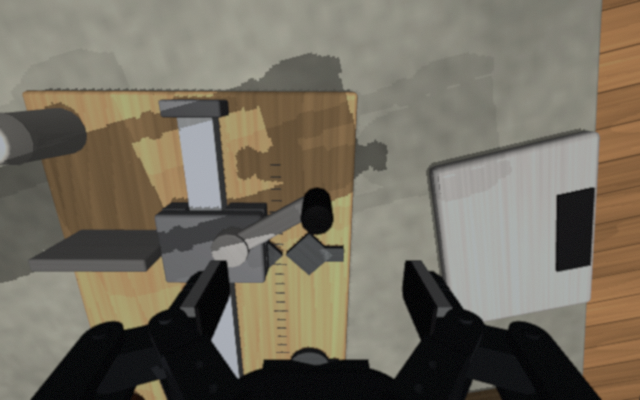

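View pics/s6z.png

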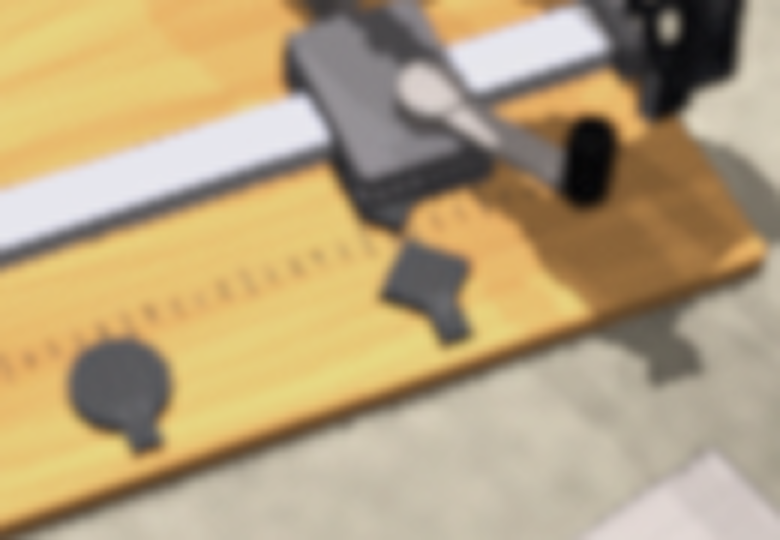

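```bash
python3 - <<'E'
import cv2
im=cv2.imread("pics/w6.png")[180:290,210:350]; cv2.imwrite("pics/w6z.png",cv2.convertScaleAbs(cv2.resize(im,None,fx=5,fy=5,interpolation=cv2.INTER_CUBIC),alpha=1.5))
E
```

```text
(no output)
```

View pics/w6z.png

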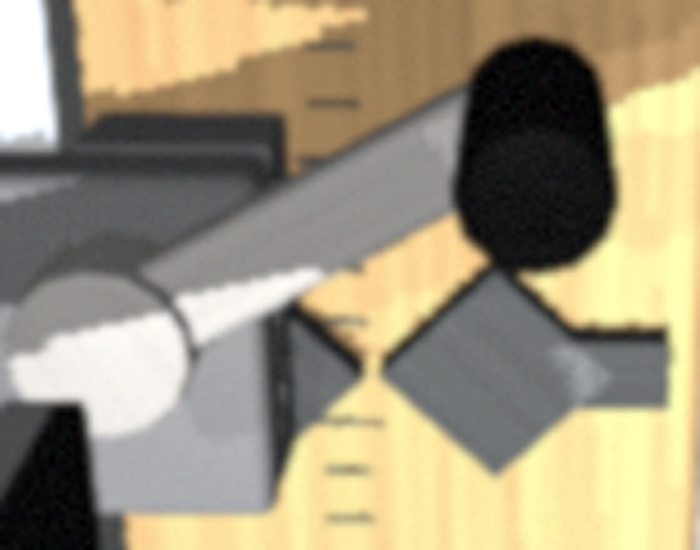

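```bash
python3 - <<'E'
from m import *
import pickle
p=pickle.load(open("w6.pkl","rb"))
meas(p,dict(ptr=(362,371,.031),tip=(384,369,.032),tail=(667,370,.032),top=(496,272,.032),bot=(497,474,.032),hub=(98,355,.081),knob=(534,203,.114)),210,180,5)
E
```

```text
ptr [0.6162 0.051  0.031 ] [0.0981 0.0488]
tip [0.621  0.0509 0.032 ] [0.1027 0.0499]
tail [0.6774 0.0368 0.032 ] [0.1609 0.0499]
top [0.6487 0.0667 0.032 ] [0.1258 0.0719]
bot [0.6374 0.0212 0.032 ] [0.1259 0.0251]
hub [0.5864 0.0901 0.081 ] [0.0597 0.0796]
knob [0.6677 0.1132 0.114 ] [0.133  0.1216]
lever 0.0845 1.05
by hub 0.0003223564168437776
```

The pointer is at y = 48.8 mm and the marker at 48.5–49.9 mm, so they agree within 1 mm. The lever reads 1.05. Descending to grip the knob.

Request:
arm_command --steps '[[[0,0,0],[1,0,-35],0],[[0,0,0],[0,0,-30],0],[[0,0,0],[0,0,-15],0],[[0,0,0],[0,0,0],0],[[0,0,0],[0,0,0],255],[[0,0,0],[0,0,0],255],[[0,0,0],[0,0,0],255],[[0,0,0],[0,0,0],255],[[0,0,0],[0,0,0],255],[[0,0,0],[0,0,0],255]]' --newtons 20

```text
clock: 22.1
position: [0.6674, 0.1133, 0.0882]
ee_rot: [-0.001, 0.787, 0.616, -0.001]
contact_force: [-3.2, 0.9, 6.2]
width: 0.0237
```

Request:
arm_command --steps '[[[0,0,0],[-2.9,8.4,0],255],[[0,0,0],[-3.7,8.1,0],255],[[0,0,0],[-4.6,7.7,0],255],[[0,0,0],[-5.4,7.1,0],255],[[0,0,0],[0,0,0],255],[[0,0,0],[0,0,0],255]]'

```text
clock: 22.85
position: [0.6544, 0.1472, 0.0882]
ee_rot: [0.0, 0.787, 0.617, 0.004]
contact_force: [3.7, 1.5, 1.9]
width: 0.0233
```

```bash
python3 look.py 7; python3 - <<'E'
import cv2
im=cv2.imread("pics/w7.png"); cv2.imwrite("pics/w7z.png",cv2.convertScaleAbs(im,alpha=1.5))
E
```

```text
22.85 [0.65438846 0.14719942 0.08821102] [3.70795036 1.49755673 1.88462184] 0.3564532797762276
```

View pics/w7z.png

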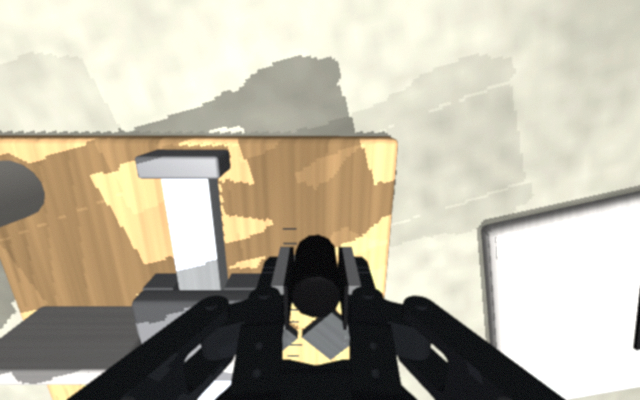

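View pics/s7z.png

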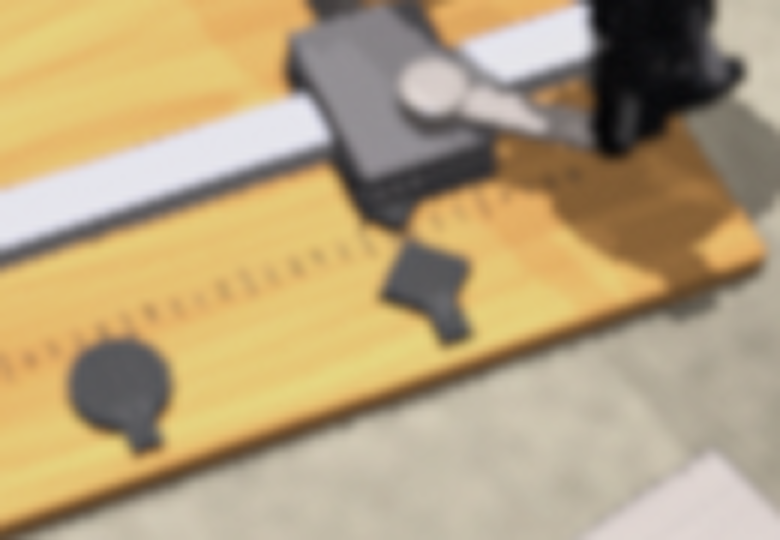

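```bash
python3 - <<'E'
from m import *
p=imaging.camera_params("scene")
X=lambda a,b:[*(O+ex*a+ey*b),.06]
print("px per mm along y",(proj(p,X(.06,.08))-proj(p,X(.06,.07)))/10)
A=cv2.imread("pics/s6.png",0);
for f in("s5","s7"):
    B=cv2.imread(f"pics/{f}.png",0)
    for (x0,y0,x1,y1) in((338,183,362,216),(345,195,375,216),(348,205,362,222)):
        t=A[y0:y1,x0:x1]; w=np.eye(2,3,dtype=np.float32)
        a=t.astype(np.float32);b=B[y0:y1,x0:x1].astype(np.float32)
        try: cc,w=cv2.findTransformECC(a,b,w,cv2.MOTION_TRANSLATION,(3,100,1e-5),None,3); print(f,(x0,y0),round(cc,3),w[:,2])
        except Exception as e: print(f,"fail")
E
```

```text
px per mm along y [ 0.3230551  -0.10593319]
s5 (338, 183) 0.919 [-0.0783779  -0.07197022]
s5 (345, 195) 0.888 [-0.20251206 -0.05983023]
s5 (348, 205) 1.0 [-0.01062413  0.02988562]
s7 (338, 183) 0.926 [ 0.19024195 -0.1559548 ]
s7 (345, 195) 0.784 [ 0.40877596 -0.45308176]
s7 (348, 205) 0.949 [ 0.38815948 -0.03079081]
```

Request:
arm_command --steps '[[[0,0,0],[-6.3,5.6,0],255],[[0,0,0],[-6.9,5.2,0],255],[[0,0,0],[-7.3,5.1,0],255],[[0,0,0],[0,0,0],255]]'

```text
clock: 23.45
position: [0.6366, 0.1664, 0.0884]
ee_rot: [0.0, 0.787, 0.616, 0.008]
contact_force: [10.1, 9.8, -0.9]
width: 0.0234
```

```bash
python3 look.py 8
```

```text
23.45 [0.63664002 0.16637061 0.08836584] [10.13319045  9.77381146 -0.86389592] 0.38427409316790684
```

View pics/s8z.png

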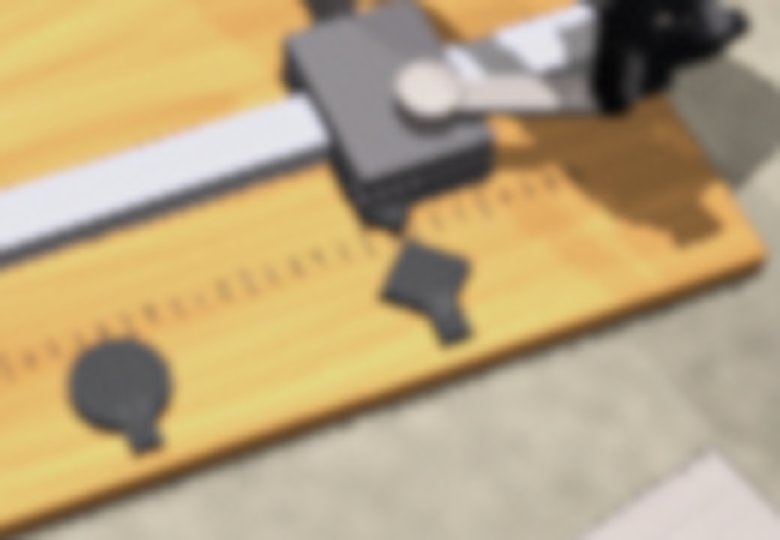

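Request:
arm_command --steps '[[[0,0,0],[-7.6,5,0],255],[[0,0,0],[-8.0,4.2,0],255],[[0,0,0],[-8.3,3.3,0],255],[[0,0,0],[0,0,0],255],[[0,0,0],[0,0,0],255]]'

```text
clock: 24.18
position: [0.6104, 0.1785, 0.0883]
ee_rot: [-0.001, 0.788, 0.616, 0.006]
contact_force: [5.2, 9.3, 0.8]
width: 0.023
```

Request:
arm_command --steps '[[[0,0,0],[-3,0.7,0],255],[[0,0,0],[0,0,0],255],[[0,0,0],[0,0,0],255]]'

```text
clock: 24.55
position: [0.608, 0.1788, 0.0883]
ee_rot: [-0.001, 0.788, 0.616, 0.006]
contact_force: [6.6, 9.1, 0.5]
width: 0.0237
```

Request:
arm_command --steps '[[[0,0,0],[-3,0.7,0],255],[[0,0,0],[0,0,0],255],[[0,0,0],[0,0,0],255]]'

```text
clock: 24.92
position: [0.6069, 0.1792, 0.0884]
ee_rot: [0.0, 0.788, 0.616, 0.007]
contact_force: [10.6, 7.3, -1.8]
width: 0.0235
```

Request:
arm_command --steps '[[[0,0,0],[-3,0.7,0],255],[[0,0,0],[0,0,0],255],[[0,0,0],[0,0,0],255]]'

```text
clock: 25.3
position: [0.6061, 0.1796, 0.0885]
ee_rot: [0.002, 0.788, 0.616, 0.009]
contact_force: [15.2, 5.5, -4.5]
width: 0.0233
```

```bash
python3 look.py 9; python3 - <<'E'
import cv2
im=cv2.imread("pics/w9.png"); cv2.imwrite("pics/w9z.png",cv2.convertScaleAbs(im,alpha=2))
E
```

```text
25.3 [0.60609218 0.17957415 0.08848098] [15.18477117  5.47344869 -4.52931785] 0.41531761214155993
```

View pics/w9z.png

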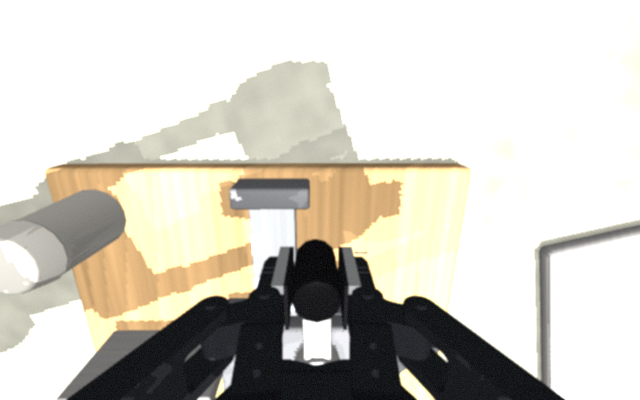

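View pics/s9z.png

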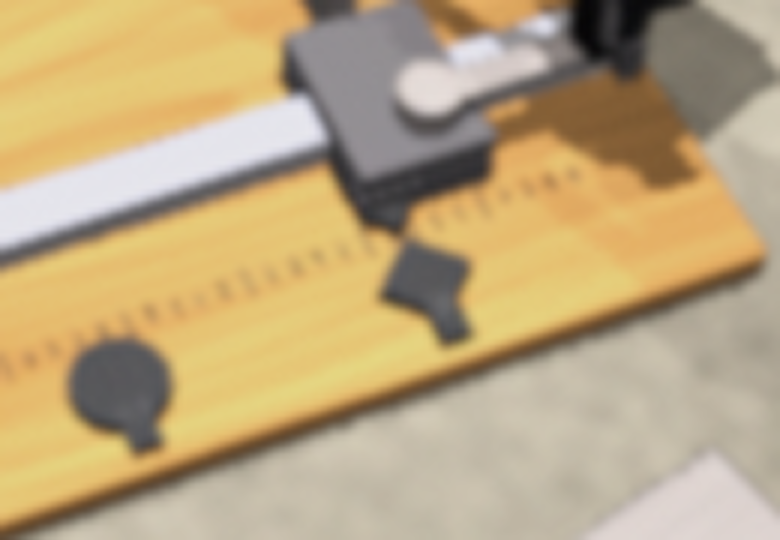

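Request:
arm_command --steps '[[[0,0,0],[0,0,0],0],[[0,0,0],[0,0,0],0],[[0,0,0],[0,0,0],0],[[0,0,0],[0,0,0],0],[[0,0,0],[0,0,30],0],[[0,0,0],[0,0,50],0],[[0,0,0],[32,-33,20],0],[[0,0,0],[32,-33,20],0],[[0,0,0],[0,0,0],0],[[0,0,0],[0,0,0],0]]'

```text
clock: 26.65
position: [0.6616, 0.109, 0.2067]
ee_rot: [-0.001, 0.788, 0.616, -0.001]
contact_force: [-0.2, 0.9, -1.2]
width: 0.0854
```

```bash
python3 look.py 10; python3 - <<'E'
import cv2
im=cv2.imread("pics/w10.png"); cv2.imwrite("pics/w10z.png",cv2.convertScaleAbs(cv2.resize(im[150:290,150:350],None,fx=4,fy=4,interpolation=cv2.INTER_CUBIC),alpha=1.4))
E
```

```text
26.65 [0.66159892 0.10898727 0.20665105] [-0.24141048  0.86083305 -1.16947002] 0.3022048699947383
```

View pics/w10.png

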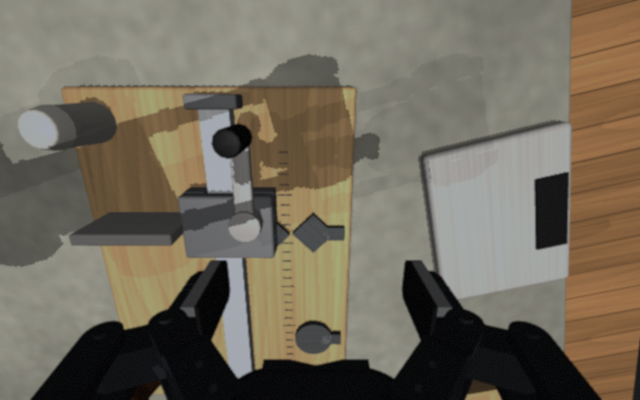

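View pics/w10z.png

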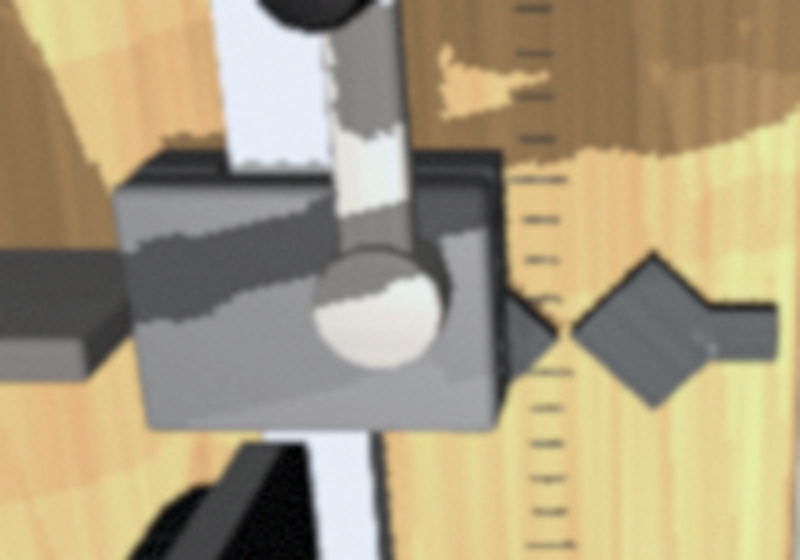

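```bash
python3 - <<'E'
from m import *
import pickle
p=pickle.load(open("w10.pkl","rb"))
meas(p,dict(ptr=(557,334,.031),tip=(573,332,.032),tail=(777,332,.032),top=(653,256,.032),bot=(653,409,.032),hub=(378,309,.081),knob=(4*(231.5-150),4*(139.5-150),.114)),150,150,4)
im=cv2.imread("pics/w10.png"); cv2.imwrite("pics/w10k.png",cv2.convertScaleAbs(cv2.resize(im[110:250,190:290],None,fx=4,fy=4,interpolation=cv2.INTER_CUBIC),alpha=2.5))
E
```

```text
ptr [0.6161 0.0509 0.031 ] [0.098  0.0486]
tip [0.6209 0.0508 0.032 ] [0.1027 0.0498]
tail [0.6776 0.0367 0.032 ] [0.1611 0.0499]
top [0.6488 0.068  0.032 ] [0.1256 0.0732]
bot [0.6371 0.0212 0.032 ] [0.1256 0.025 ]
hub [0.5864 0.0893 0.081 ] [0.0598 0.0788]
knob [0.6115 0.174  0.114 ] [0.0637 0.167 ]
lever 0.0883 0.044
by hub 0.0009725896258017397
```

View pics/w10k.png

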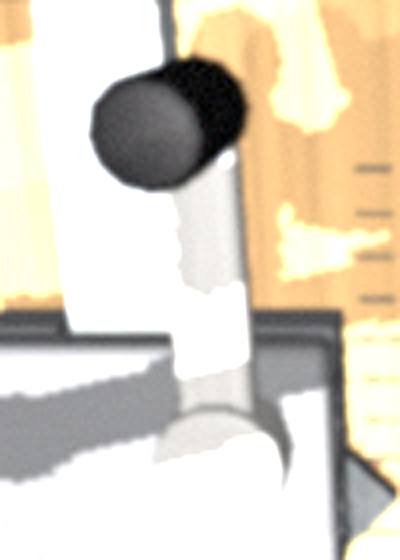

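```bash
python3 - <<'E'
from m import *
import pickle
p=pickle.load(open("w10.pkl","rb"))
meas(p,dict(tip=(573,332,.032),hub=(378,309,.081),knob=(4*(190+147/4-150),4*(110+133/4-150),.114)),150,150,4)
# arm edges z .077 in k-crop
for a,b in(((173,195),(180,400)),((236,165),(251,400))):
    A,B=[atz(p,(190+q[0]/4,110+q[1]/4),.077)[:2] for q in(b,a)];d=B-A;print(np.arctan2(d@ex,d@ey))
# shaker etc. unmoved: compare top views
a=cv2.imread("pics/top0.png");b=imaging.get_image("top");cv2.imwrite("pics/top10.png",b)
E
```

```text
tip [0.6209 0.0508 0.032 ] [0.1027 0.0498]
hub [0.5864 0.0893 0.081 ] [0.0598 0.0788]
knob [0.607  0.1722 0.114 ] [0.0598 0.1641]
lever 0.0854 -0.0
by hub 0.0009725896258017397
0.052396213161352956
0.005826404639439231
```

View pics/top10.png

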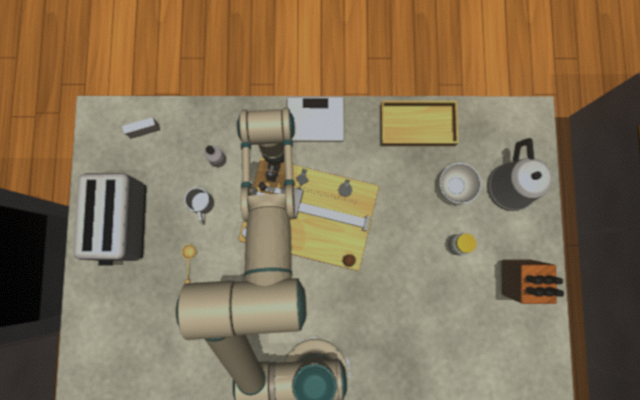

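```bash
python3 - <<'E'
from rig import manip
print(manip.sign_off())
E
```

```text
the job is handed in; nothing more can be done
None
```

I opened the clamp lever fully, slid the carriage to the pointed (left) marker by its stop plate, swung the lever back to locked, and handed the job in at about 27 s.

**First swing fell short:** The first swing only reached about 0.97 rad, and the carriage slid about 17 mm towards -y. I pushed the lever again until its stop was firm; it then measured about 1.05–1.07 rad.

**Last checks:**
- **Pointer:** at guide y = 48.6 mm, against 49.1–49.9 mm for the marker's tip, tail and diamond centre. That is aligned to about 1 mm.
- **Lever:** knob and hub give 0.00 rad, and it was firm against the stop at about 15 N. The two arm edges read 0.01 and 0.05 rad. I trust the knob reading, because the edges are short and shadowed.
- **Surroundings:** the shaker and grinder were still standing in the last wrist and top views, and the top view showed nothing else visibly moved. I compared these by eye only.
- **Gripper:** open and clear of everything, about 0.2 m above the counter.

The network finder confused several labels early on (for example board for round marker, soap bottle for pointed marker). I therefore measured from the pictures with the calibration instead.

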